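# Seat a wheel hub's dust cap with the wide driver

### The arm

A 7-joint arm with a two-finger parallel gripper is mounted at the origin on the work surface. World frame = base frame: x ahead of the robot, y to its left, z up, the work surface at z = 0. Lengths are in m, angles in rad, forces in N, time in s.
With the tool pointing down it reaches from about 0.425 to 0.825 m from the base axis. Payload 3.6 kg.
Tool frame: the origin (TCP) lies where the fingers leave the gripper's body, on its centre line; the fingertips stand 73 mm ahead of it and the grasp point (between the pads) lies 54 mm ahead of it; x points along the fingers, y is the direction in which the jaws open and shut, and the axes are right-handed (so a half turn about x gives the same grasp; the last joint's range is limited). The gripper opens to 85 mm and grips with 20 to 120 N. Pads are 22 mm wide; open, the fingers measure 114 mm over their backs; the gripper's body (76 mm by 85 mm) begins 54 mm behind the grasp point. The pads swing forward as they close: fully open they stand 13 mm farther back than shut.
Start: joints at [1.109, 0.615, -0.013, 1.423, 0.008, 1.103, -0.04], TCP at [0.274, -0.589, 0.304] pointing down, gripper open.
Joint ranges: [-3.12, 3.12], [-0.3, 2.06], [-1.34, 1.32], [0.26, 2.42], [-1.36, 4.5], [0.01, 1.98], [-2.84, 2.84]. Speed limits (rad/s): [2.79, 2.79, 3.14, 3.14, 3.14, 3.14, 3.14].

### API

Orientations are given as a unit quaternion [x, y, z, w].
In Python, from station import arm, snapshot, camera_info, ticket gives the robot as it stands. Calls block until the motion is done:
- arm.movep(position, orientation): joint-space move of the TCP to a pose.
- arm.line_to(position, velocity=0.15, ori=None): straight line of the TCP; ori=None keeps the orientation; velocity is the mean speed in m/s.
- arm.move_j(angles): joint-space move.
- arm.move_gripper(opening, effort=None): opening from 0.0 (shut) to 1.0 (fully open); effort is the grip in N (None keeps the last); returns when the fingers have stopped.
- arm.pause(seconds).
- arm.ik(position, orientation): joint angles nearest the present ones, or None.
- snapshot(name): name is "scene" or "top" or "wrist"; returns the picture (480x640x3 uint8, blue, green, red); there is no depth.
- camera_info(name): a dict with "fx", "fy", "cx", "cy" (pixels), "R" (3x3) and "t" (3): a world point X has camera coordinates R X + t; the wrist camera has in their place "T_tool_cam" (4x4, takes a point from camera to tool coordinates, whose origin is the TCP and whose axes are the tool frame's). Camera axes: x right, y down, z forward; pixel columns grow to the right and rows downward; lengths in m; the calibration is good to about 2 mm. A picture is of the moment at which its call begins: read the wrist's pose just before it. camera_info takes no time and is no camera call.
A pose or a line that the arm cannot do raises arm.MotionError and nothing moves.
- ticket.finish_job(): hands the job in, once; it reports no verdict.
Readings, each from a call of its own:
- arm.read_time(): time.
- arm.read_joint_positions(): joint angles.
- arm.read_dq(): joint speeds.
- arm.read_effort(): joint torques, N m.
- arm.read_tool_pos(): TCP position.
- arm.read_eef_rot(): TCP orientation.
- arm.read_ft_force(): force on the tool from outside, world axes, zero at the start.
- arm.read_wrist_torque(): the same for the moment, N m.
- arm.read_opening(): opening from 0.0 (shut) to 1.0 (fully open).
Only numpy, scipy, OpenCV 4.12 (cv2) and the standard library are available. Lean on these libraries where they do the work, as an engineer would, in place of code of your own. Each camera call takes 0.05 s, during which the arm holds its last target. There are 200 camera calls.

### The job

The steel dust cap is only started in the mouth of the wheel hub on the plywood board, standing proud and a little crooked. Take the wide cup-shaped driver, press with it squarely on the cap's rim until the cap clicks fully home and sits level, then stand the driver upright back on the white board. Push the cap with nothing else than the wide driver, and leave the narrow driver, the spanner and the screwdriver where they are.

Things in the scene. Friction and masses are not known exactly. Their poses are not given: they have to be found in the camera images.
- hub_face (a point): Centre of the top face of the dark steel hub, 85 mm above the table. The hub is fixed, axis upright (z up), on a plywood board 220 x 220 x 12 mm fixed to the table. Wheel flange 150 mm across with five upright studs, tops 56 mm above the table; barrel 90 mm across up to this face. It may be left or right of the robot's middle.
- cap: Bright steel dust cap in the hub's mouth. Origin: centre of its rim's underside, on the hub's axis, at the start 13 mm above the hub's top face; z is its axis, up. Rim: flat disc 76 mm across, 4 mm thick; on it a dome 48 mm across, top 28 mm above the origin. It only slides down and rocks: it starts up to 7 degrees off level, stays as left, and is levelled by a cup pressed squarely on its rim.
- cap_travel (a joint): How far the cap has gone down, m: 0 at the start, 0.013 fully home (rim on the hub's face, hard stop). Snap action: resistance rises to about 10 N at 3 to 4 mm and fades by 8 mm; a little beyond that the cap clicks down to 0.013 by itself and stays; let go before that, it springs back up.
- wide_driver_grip (a point): Centre of the black handle of the wide driver (loose, 0.3 to 0.5 kg), 86 mm above its mouth. It stands upright on its mouth, z up. Handle 30 mm diameter, from 51 to 125 mm above the mouth; below it an aluminium cup 72 mm across, 46 mm high, open below: inside 60 mm across and 38 mm deep, so it goes over the cap's dome and bears on the cap's rim.
- wide_driver_mouth (a point): Centre of the wide driver's mouth (its lower end), same axes as its grip.
- narrow_driver_grip (a point): Centre of the handle of the narrow driver, not needed: the same handle, heights and materials, but its cup is only 44 mm across (inside 32 mm) and does not go over the dome. It stands on the white board about 90 to 180 mm from the wide driver, the two being a row along the board's x; which is nearer to the robot changes.
- board_top (a point): Centre of the top of the white plastic board on which the drivers stand: 260 mm (its x) x 250 mm (its y), 10 mm thick, lying fixed on the table; z up. It is on the other side of the robot's middle from the hub.
- spanner: Steel spanner, 170 mm long, lying flat on the white board along its x, near the board's +y edge. Bystander.
- screwdriver: Screwdriver, 200 mm long, lying along x between the two boards. Bystander.
There are look-alikes about, which are no part of the job. What is shaped like the part that bears wide_driver_grip but green or yellow is not meant.

How it is judged:
On the way, in this order (a step that is already met when the one before it is completed fails the run):
1. the wide driver bears on the cap while the cap is still proud (contact force between wide_driver and cap above 2 N and value of joint cap_travel below 0.007 m).
2. the cap has clicked home (value of joint cap_travel above 0.0115 m), for 0.1 s.
At the end, for the whole second after the job is handed in: The cap is at least 11.5 mm down (of 13) and level within 2.6 degrees; the wide driver stands upright (within 4.6 degrees) and still with its mouth on the white board (mouth's centre within the board, mouth within 6 mm of its top) (value of joint cap_travel above 0.0115 m and angle between cap's own z axis and vertical below 0.045 rad and angle between wide_driver_mouth's own z axis and vertical below 0.08 rad and z of wide_driver_mouth in the frame of board_top between -0.006 and 0.006 m and x of wide_driver_mouth in the frame of board_top between -0.125 and 0.125 m and y of wide_driver_mouth in the frame of board_top between -0.12 and 0.12 m and linear speed of wide_driver below 0.02 m/s and contact force between wide_driver and cap below 0.1 N); the robot touches nothing.
It fails at once if the cap is pushed by the gripper, the arm or the narrow driver (over 1.5 N) (contact force between any of the fingers, the arm, narrow_driver and cap above 1.5 N).
It fails at once if the narrow driver, the spanner or the screwdriver is shifted by more than 40 mm (distance of any of narrow_driver_grip, spanner, screwdriver from where it was at the start of the episode above 0.04 m).
It also fails if it takes over 48 s, if anything falls off the work surface, if the arm or the gripper's body presses on something with over 40 N, if the wrist force passes 120 N, or if a joint passes its speed limit or range.

## Working session

There is one attempt and no reset: what is moved stays moved. The work goes in short steps, each a Python script; the robot and the scene stay as the last script left them, time stands still between calls to the robot, and variables do not carry over. Pictures are saved under pics/ and viewed, about 8 in all and at most 12, crops included, and the job is handed in when it is done.

```bash
mkdir -p pics; ls; python3 - <<'E'
from station import arm,snapshot,camera_info
import cv2,numpy as np
for n in("top","scene"):
    cv2.imwrite(f"pics/{n}0.png",snapshot(n)); c=camera_info(n); print(n,{k:np.round(v,4).tolist() for k,v in c.items()})
print({k:np.round(v,4).tolist() for k,v in camera_info("wrist").items()})
print(arm.read_time(),arm.read_tool_pos(),arm.read_eef_rot(),arm.read_opening())
E
```

```text
pics
top {'fx': 598.0183, 'fy': 598.0183, 'cx': 329.458, 'cy': 233.2913, 'R': [[0.0153, -0.9995, 0.0285], [-0.9855, -0.0199, -0.1683], [0.1688, -0.0255, -0.9853]], 't': [-0.0745, 0.486, 1.1306]}
scene {'fx': 451.5309, 'fy': 451.5309, 'cx': 316.3707, 'cy': 243.2836, 'R': [[0.7172, 0.6969, -0.0025], [0.5046, -0.5217, -0.6879], [-0.4807, 0.4921, -0.7258]], 't': [-0.3288, -0.2159, 1.4173]}
{'fx': 379.9105, 'fy': 379.9105, 'cx': 313.2938, 'cy': 237.1713, 'T_tool_cam': [[0.0, -0.2906, 0.9568, -0.0706], [1.0, -0.0007, -0.0002, 0.0002], [0.0007, 0.9568, 0.2906, -0.0736], [0.0, 0.0, 0.0, 1.0]]}
0.1 [ 0.27419436 -0.58874603  0.30285315] [-0.69019175 -0.15371465  0.69056262 -0.15208691] 0.9980316067980315
```

View pics/top0.png

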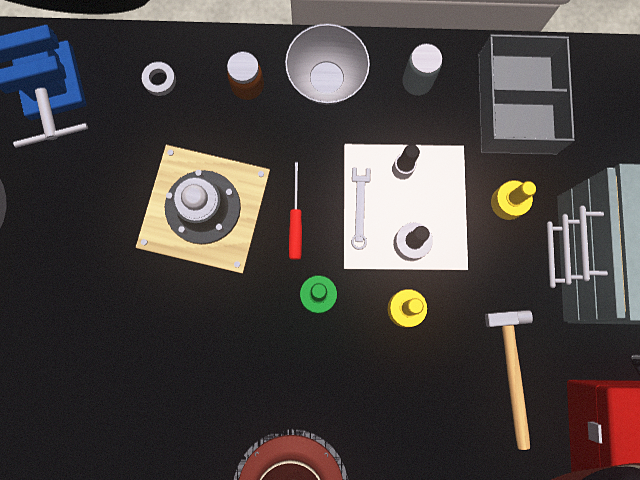

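View pics/scene0.png

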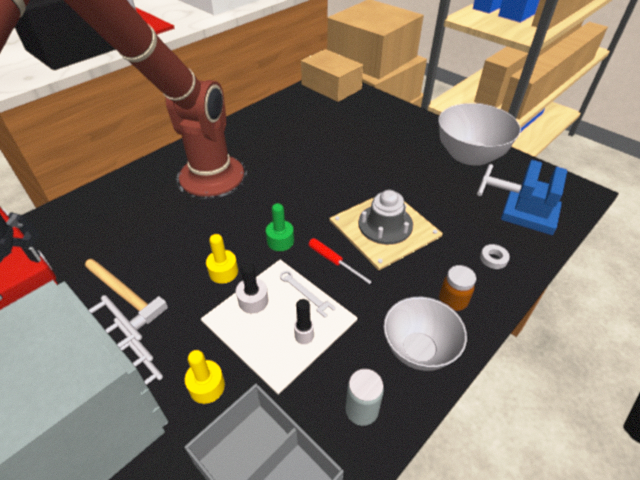

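The top view shows the wide driver's cup at about (413,241) with its handle top at (423,233), the nearer of the two on the board. The narrow driver is at (405,160), and the hub cap dome is at about (195,196), on the left (+y). The scene view agrees.

```bash
cat > h.py <<'E'
from station import arm,snapshot,camera_info,ticket
import cv2,numpy as np
from scipy.spatial.transform import Rotation as Rot
DOWN=Rot.from_matrix(np.array([[0,0,1],[0,1,0],[-1,0,0]],float)).as_quat() # tool x down, y=+y, z=+x
def cam(n):
    c=camera_info(n); K=np.array([[c['fx'],0,c['cx']],[0,c['fy'],c['cy']],[0,0,1]])
    if n!='wrist': R,t=np.array(c['R']),np.array(c['t']); return K,R.T,-R.T@t
    T=np.array(c['T_tool_cam']); Rt=Rot.from_quat(arm.read_eef_rot()).as_matrix(); p=np.array(arm.read_tool_pos())
    return K,Rt@T[:3,:3],p+Rt@T[:3,3]
def ray(C,uv,z):
    K,R,o=C; d=R@np.linalg.solve(K,[*uv,1]); return o+d*(z-o[2])/d[2]
def proj(C,X):
    K,R,o=C; q=K@(R.T@(np.asarray(X)-o)); return q[:2]/q[2]
E
python3 - <<'E'
from h import *
C=cam('top'); im=cv2.imread('pics/top0.png')
def blobs(m,amin):
    n,l,s,c=cv2.connectedComponentsWithStats(m.astype('uint8')); return [(s[i],c[i],(l==i)) for i in range(1,n) if s[i,4]>amin]
hsv=cv2.cvtColor(im,cv2.COLOR_BGR2HSV); g=im.min(2)
# white board
big=cv2.morphologyEx((g>225).astype('uint8'),cv2.MORPH_CLOSE,np.ones((5,5)))
for s,c,m in blobs(big,6000):
    cn=max(cv2.findContours(m.astype('uint8'),0,2)[0],key=cv2.contourArea); r=cv2.minAreaRect(cn); b=cv2.boxPoints(r)
    w=np.array([ray(C,p,.01) for p in b]); print('white',s,w.mean(0).round(4),np.linalg.norm(np.diff(w,axis=0),axis=1).round(3),w.round(3).tolist())
ply=(hsv[...,0]>10)&(hsv[...,0]<28)&(hsv[...,1]>60)&(hsv[...,2]>130); ply[:, 290:]=0; ply[:140]=0
pts=np.argwhere(ply)[:,::-1].astype(np.float32); 
s,c,m=max(blobs(ply,100),key=lambda t:t[0][4]); pts=np.argwhere(m)[:,::-1].astype(np.float32)
b=cv2.boxPoints(cv2.minAreaRect(pts)); w=np.array([ray(C,p,.012) for p in b]); print('ply',w.mean(0).round(4),np.linalg.norm(np.diff(w,axis=0),axis=1).round(3))
for uv,z in(((423,233),.135),((413,241),.04),((409,152),.135),((195,196),.126)): print(uv,ray(C,uv,z).round(4))
Rw=Rot.from_quat(arm.read_eef_rot()).as_matrix();print(Rw.round(2))
# reach
from itertools import product
E
```

```text
white [  344   144   124   126 13279] [ 0.5536 -0.222   0.01  ] [0.258 0.258 0.26 ] [[0.423, -0.096, 0.01], [0.681, -0.095, 0.01], [0.685, -0.353, 0.01], [0.425, -0.344, 0.01]]
ply [0.5407 0.1901 0.012 ] [0.225 0.227 0.224]
(423, 233) [ 0.4753 -0.233   0.135 ]
(413, 241) [ 0.4755 -0.2307  0.04  ]
(409, 152) [ 0.6272 -0.2087  0.135 ]
(195, 196) [0.537 0.183 0.126]
[[-0.    0.42 -0.91]
 [ 0.   -0.91 -0.42]
 [-1.   -0.    0.  ]]
```

```bash
cat >> h.py <<'E'
UP=(Rot.from_quat(DOWN)*Rot.from_euler('x',np.pi)).as_quat() # half turn: tool y=-y, z=-x (camera on far side)
E
python3 - <<'E'
from h import *
for q in(DOWN,UP):
    for p in((.4755,-.232,.32),(.4755,-.232,.15),(.54,.19,.32),(.54,.19,.24)):
        j=arm.ik(p,q); print(p,None if j is None else np.round(j,2))
q=UP
arm.movep((.4755-.05,-.232,.33),q)
C=cam('wrist'); im=snapshot('wrist'); cv2.imwrite('pics/w1.png',im); np.savez('w1.npz',K=C[0],R=C[1],o=C[2]); print(arm.read_tool_pos(),arm.read_time(),proj(C,(.4755,-.232,.135)),proj(C,(.4755,-.232,.056)))
E
```

```text
(0.4755, -0.232, 0.32) [ 0.91  0.5  -0.76  1.74  0.39  1.06  1.59]
(0.4755, -0.232, 0.15) [ 0.79  0.71 -0.6   1.92  0.61  0.7   1.4 ]
(0.54, 0.19, 0.32) [ 0.16  0.62 -0.9   1.62  0.52  1.16  0.71]
(0.54, 0.19, 0.24) [ 0.1   0.68 -0.8   1.72  0.57  0.99  0.66]
(0.4755, -0.232, 0.32) [ 0.39  0.41  0.04  1.75 -0.02  0.98 -1.14]
(0.4755, -0.232, 0.15) [ 0.37  0.64  0.07  1.94 -0.07  0.57 -1.09]
(0.54, 0.19, 0.32) [-0.19  0.49 -0.28  1.63  0.15  1.05 -2.09]
(0.54, 0.19, 0.24) [-0.29  0.57 -0.14  1.73  0.1   0.85 -2.04]
[ 0.42522293 -0.23339246  0.32995715] 1.5917 [310.55656391 157.48831622] [311.10406143 149.46814736]
```

View pics/w1.png

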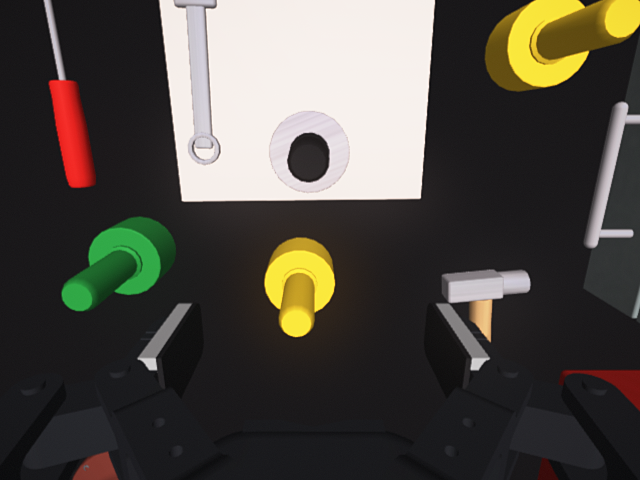

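The wrist view shows the wide driver's cup ring centred at about (309,151), with the black handle inside it at about (308,158). It is clear of the yellow and green look-alikes.

```bash
python3 - <<'E'
from h import *
d=np.load('w1.npz'); C=(d['K'],d['R'],d['o']); im=cv2.imread('pics/w1.png'); g=im.max(2)
m=(g<90).astype('uint8'); n,l,s,c=cv2.connectedComponentsWithStats(m); i=l[158,308]; print('handle',s[i],c[i])
x,y,w,h,_=s[i]
cup=((g<235)).astype('uint8'); cup[:,:255]=0;cup[:,360:]=0;cup[:100]=0;cup[196:]=0
n,l2,s2,c2=cv2.connectedComponentsWithStats(cup); k=l2[151,285]; print('cup',s2[k],c2[k])
xx,yy,ww,hh,_=s2[k]
# handle top circle = lower end of blob: width w, centre row = bottom - w/2
print('top', ray(C,(x+w/2-.5,y+h-w/2-.5),.135), 'diam',w*np.linalg.norm(ray(C,(0,0),.135)-ray(C,(1,0),.135)))
print('cup', ray(C,(xx+ww/2-.5,yy+hh/2-.5),.056),'diam',ww*np.linalg.norm(ray(C,(0,0),.056)-ray(C,(1,0),.056)))
E
```

```text
handle [ 287  133   42   49 1620] [308.32592593 157.08209877]
cup [ 269  111   81   82 5065] [309.22862784 150.95695953]
top [ 0.47346825 -0.2298861   0.135     ] diam 0.025769995067347617
cup [ 0.47374424 -0.23012572  0.056     ] diam 0.06448056180955528
```

```bash
python3 - <<'E'
from h import *
P=np.array([.4736,-.230])
arm.movep((*P,.26),UP); arm.line_to((*P,.152),.12)
print(arm.read_ft_force(),arm.read_tool_pos())
arm.move_gripper(0.0,60); print('open',arm.read_opening(),arm.read_ft_force())
arm.line_to((*P,.35),.15); print('open',arm.read_opening(),arm.read_ft_force())
arm.line_to((.455,.188,.35),.25)
print(arm.read_tool_pos(),arm.read_ft_force(),arm.read_time())
C=cam('wrist'); im=snapshot('wrist'); cv2.imwrite('pics/w2.png',im); np.savez('w2.npz',K=C[0],R=C[1],o=C[2])
print(proj(C,(.538,.188,.126)),proj(C,(.538,.188,.1)))
E
```

```text
[ 0.87837182  0.22782789 -1.0078594 ] [ 0.47405843 -0.2303414   0.15288294]
open 0.33721019321856305 [-1.32855543  2.05812701  4.18127034]
open 0.338092788438805 [-0.24610024  0.02073089 -3.69638841]
[0.45519191 0.18656387 0.3499308 ] [ 0.11680721 -0.24750481 -3.95159717] 6.925
[310.19384684 108.75672674] [310.4143693  109.81565547]
```

View pics/w2.png

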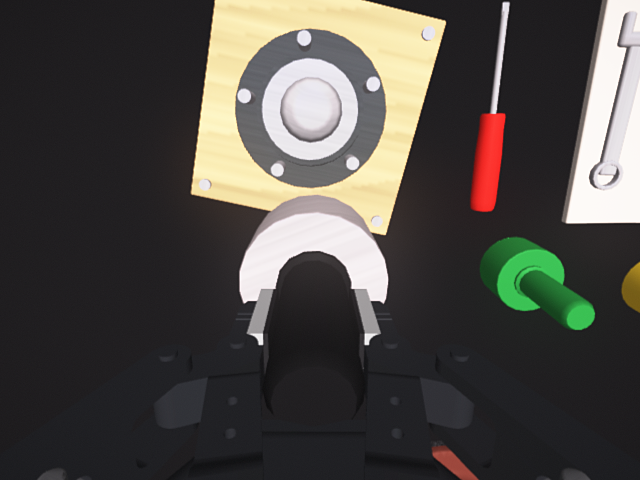

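The wrist view shows the driver upright in the jaws. The cap's bright rim is centred at about (310,109), with the dome at (311,108) and the screwdriver well off to the right.

```bash
python3 - <<'E'
from h import *
d=np.load('w2.npz'); C=(d['K'],d['R'],d['o']); im=cv2.imread('pics/w2.png')
hsv=cv2.cvtColor(im,cv2.COLOR_BGR2HSV)
m=((hsv[...,1]<40)&(hsv[...,2]>140)).astype('uint8'); m[175:]=0
m=cv2.morphologyEx(m,cv2.MORPH_CLOSE,np.ones((7,7)))
n,l,s,c=cv2.connectedComponentsWithStats(m); k=l[109,275]; print(s[k],c[k])
cn=max(cv2.findContours((l==k).astype('uint8'),0,1)[0],key=cv2.contourArea)
w=np.array([ray(C,p[0],.102) for p in cn])[:,:2].astype(np.float32)
e=cv2.fitEllipse(w); print('rim',e, ray(C,cv2.fitEllipse(cn)[0],.102))
# flange: dark-ish grey, on plywood
ply=(hsv[...,1]>60)&(hsv[...,2]>120)
f=(~ply).astype('uint8'); f[:, :225]=0; f[:,395:]=0; f[:20]=0; f[192:]=0
n,l,s,c=cv2.connectedComponentsWithStats(f); k=l[109,275]; cn=max(cv2.findContours((l==k).astype('uint8'),0,1)[0],key=cv2.contourArea)
for z in(.03,.045,.056):
  w=np.array([ray(C,p[0],z) for p in cn])[:,:2].astype(np.float32); print('flange',z,s[k],cv2.fitEllipse(w))
print('dome',ray(C,(311,108),.126))
# held cup edges at widest row, left/right
print('tool',arm.read_tool_pos(),'cup edges',[ray(C,(u,275),.35-.054-.04)[:2] for u in(240,387)])
for a in(-.036,.036): print(proj(C,np.array(arm.read_tool_pos())+[0,a,-.054-.04]))
E
```

```text
[ 262   58   96  102 7754] [309.42403921 108.61619809]
rim ((0.5374419689178467, 0.1887592226266861), (0.07591011375188828, 0.07656189799308777), 106.07511901855469) [0.5388501  0.18876611 0.102     ]
flange 0.03 [  236    29   150   159 18594] ((0.5377950668334961, 0.18873152136802673), (0.14520247280597687, 0.14535370469093323), 93.82518005371094)
flange 0.045 [  236    29   150   159 18594] ((0.537453293800354, 0.18862850964069366), (0.13962537050247192, 0.13977080583572388), 93.82508850097656)
flange 0.056 [  236    29   150   159 18594] ((0.5372025966644287, 0.18855297565460205), (0.13553550839424133, 0.13567666709423065), 93.82439422607422)
dome [0.53852496 0.18740515 0.126     ]
tool [0.45524175 0.18660616 0.34999283] cup edges [array([0.4605484 , 0.22029161]), array([0.4603133 , 0.15167646])]
[388.69513733 284.9821479 ]
[235.75233003 285.46878485]
```

```bash
python3 - <<'E'
from h import *
H=np.array([.5378,.1886]); cmd=H.copy()
arm.line_to((*cmd,.32),.15); 
for _ in range(2):
    arm.pause(.2); e=H-np.array(arm.read_tool_pos())[:2]; cmd=cmd+e; print('err',e); arm.line_to((*cmd,.30),.1)
print(arm.read_tool_pos(),Rot.from_quat(arm.read_eef_rot()).as_matrix()[:,0].round(4))
f0=np.array(arm.read_ft_force()); print(f0)
arm.line_to((*cmd,.252),.06)
z=.252
while z>.226:
    z-=.002; arm.line_to((*cmd,z),.03); f=np.array(arm.read_ft_force())-f0; p=arm.read_tool_pos(); print(round(z,4),p.round(4),f.round(1),arm.read_wrist_torque().round(2))
    if f[2]>28: break
arm.pause(.3); print(np.array(arm.read_ft_force())-f0,arm.read_tool_pos(),arm.read_opening(),arm.read_time())
E
```

```text
err [ 0.00064865 -0.00029358]
err [-0.00092928  0.0001182 ]
[0.53749811 0.18853155 0.3002518 ] [ 4.e-04  2.e-04 -1.e+00]
[ 0.48021777 -0.37565476 -4.08856762]
0.25 [0.5375 0.1884 0.2501] [-0.3  0.6  0.5] [-0.06  0.    0.02]
0.248 [0.5374 0.1884 0.2479] [-0.9 -0.3  0.6] [ 0.08  0.01 -0.03]
0.246 [0.5377 0.1885 0.2461] [-1.5  0.7  1.4] [ 0.01 -0.06 -0.01]
0.244 [0.5378 0.1887 0.2441] [0.  1.  0.9] [ 0.15 -0.2  -0.01]
0.242 [0.5378 0.1887 0.2426] [-0.6  1.   6.8] [ 0.14  0.1  -0.  ]
0.24 [0.5379 0.1887 0.2409] [-1.3  0.2  9.6] [0.03 0.17 0.01]
0.238 [0.5378 0.1887 0.2383] [0.1 0.8 6.2] [ 0.16 -0.09 -0.05]
0.236 [0.5364 0.1877 0.2343] [-0.2 -0.7  0. ] [-0.01  0.05 -0.05]
0.234 [0.5371 0.1881 0.2331] [-1.5  1.  -0. ] [-0.   -0.02 -0.05]
0.232 [0.5374 0.1884 0.2318] [-0.7  0.7  1.2] [-0.03  0.04  0.01]
0.23 [0.5378 0.1885 0.2312] [-2.9  0.3  9.9] [-0.13  0.38 -0.01]
0.228 [0.5382 0.1886 0.2311] [-3.9 -1.2 18.3] [-0.5   1.08 -0.  ]
0.226 [0.5384 0.1886 0.2309] [-6.  -2.  26.9] [-0.77  1.65 -0.  ]
[-6.26597001 -2.76014214 26.54231478] [0.53841489 0.18856054 0.23087634] 0.34044830473924953 13.2083
```

The force trace matches a snap: it peaks at 9.6 N, drops to zero, then hits a hard stop at TCP z 0.231. Next I lift and check the cap's level, then return the driver.

```bash
python3 - <<'E'
from h import *
arm.line_to((.5380,.1886,.234),.03); arm.line_to((.5378,.1886,.33),.12)
arm.line_to((.455,.1886,.35),.2); arm.pause(.2)
C=cam('wrist'); im=snapshot('wrist'); cv2.imwrite('pics/w3.png',im); sc=snapshot('scene'); 
cv2.imwrite('pics/s3.png',cv2.resize(sc[150:300,290:480],None,fx=4,fy=4,interpolation=2)); tp=snapshot('top')
a=cv2.resize(im,(400,300)); b=cv2.resize(tp[140:275,130:310],(400,300),interpolation=2)
cv2.imwrite('pics/c3.png',np.vstack([np.hstack([a,b]),cv2.resize(sc[160:272,330:450],(800,300),interpolation=2)*0+cv2.copyMakeBorder(cv2.resize(sc[170:245,335:435],(400,300),interpolation=2),0,0,0,400,0)]))
hsv=cv2.cvtColor(im,cv2.COLOR_BGR2HSV)
m=((hsv[...,1]<40)&(hsv[...,2]>140)).astype('uint8'); m[175:]=0
m=cv2.morphologyEx(m,cv2.MORPH_CLOSE,np.ones((7,7)))
n,l,s,c=cv2.connectedComponentsWithStats(m); k=l[109,275]
cn=max(cv2.findContours((l==k).astype('uint8'),0,1)[0],key=cv2.contourArea)
for z in(.089,.102): print(z,cv2.fitEllipse(np.array([ray(C,p[0],z) for p in cn])[:,:2].astype(np.float32)))
print(arm.read_ft_force(),arm.read_opening(),arm.read_time())
E
```

```text
0.089 ((0.5376420617103577, 0.18881726264953613), (0.07916280627250671, 0.07918848842382431), 50.646263122558594)
0.102 ((0.5373225808143616, 0.1887778639793396), (0.07605423033237457, 0.07607890665531158), 50.63726806640625)
[-0.75599853  0.22563367 -3.33217241] 0.33494969273803693 15.5
```

View pics/c3.png

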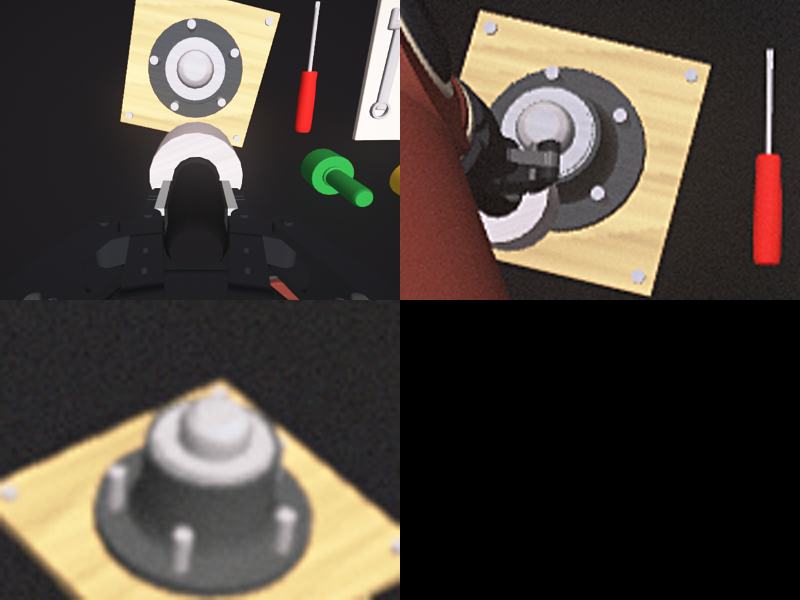

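The size of the rim looks unchanged, which is ambiguous, so I compare it before and after at high zoom in the scene camera.

```bash
python3 - <<'E'
from h import *
sc0=cv2.imread('pics/scene0.png'); s3=snapshot('scene')
f=lambda i:cv2.resize(i[180:255,338:438],(400,300),interpolation=2)
w=lambda n:cv2.resize(cv2.imread(n)[20:200,190:430],(400,300),interpolation=2)
cv2.imwrite('pics/cmp.png',np.vstack([np.hstack([f(sc0),f(s3)]),np.hstack([w('pics/w2.png'),w('pics/w3.png')])]))
C=cam('scene')
for n,o in(('proud',.098),('home',.085)): print(n,'dome top px',proj(C,(.5376,.1888,o+.028)),'rim ctr',proj(C,(.5376,.1888,o+.004)))
E
```

```text
proud dome top px [389.54514162 192.76663459] rim ctr [388.48587938 199.8434231 ]
home dome top px [388.96745847 196.62605802] rim ctr [387.92509141 203.58997206]
```

View pics/cmp.png

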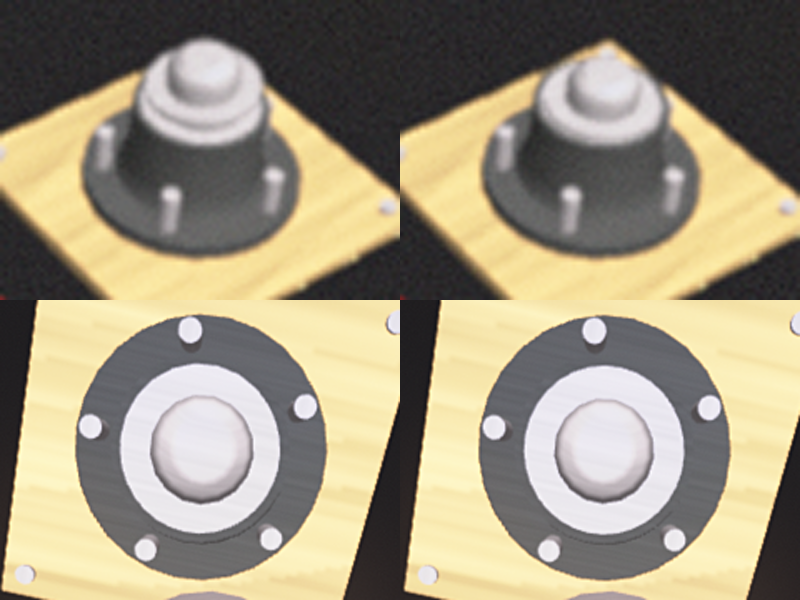

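The comparison confirms it. The dome dropped by about 4 px (3.9 px predicted for home), the rim sits on the hub face and the dome is concentric, so the cap is home and level. Now I put the driver back.

```bash
python3 - <<'E'
from h import *
P=np.array([.474,-.230])
arm.line_to((*P,.35),.22); arm.line_to((*P,.175),.12); arm.pause(.2)
f0=np.array(arm.read_ft_force()); z=.158
arm.line_to((*P,z),.05)
while z>.146:
    z-=.001; arm.line_to((*P,z),.02); f=np.array(arm.read_ft_force())-f0; print(round(z,4),arm.read_tool_pos().round(4),f.round(1))
    if f[2]>5: break
arm.move_gripper(0.6); arm.pause(.2); arm.move_gripper(1.0); arm.pause(.2)
p=arm.read_tool_pos(); arm.line_to((p[0],p[1],.30),.12)
arm.line_to((.425,-.232,.33),.15); arm.pause(.3)
C=cam('wrist'); im=snapshot('wrist'); tp=snapshot('top')
cv2.imwrite('pics/e.png',np.vstack([cv2.resize(im,(600,450))[:300],cv2.resize(tp[130:280,110:410],(600,300))]))
g=im.max(2); n,l,s,c=cv2.connectedComponentsWithStats((g<90).astype('uint8')); u,v=proj(C,(*P,.135)).round().astype(int); x,y,w,h,_=s[l[v,u]]
print('top',s[l[v,u]],ray(C,(x+w/2-.5,y+h-w/2-.5),.135))
cup=(g<235).astype('uint8'); cup[:,:255]=0;cup[:,360:]=0;cup[:100]=0;cup[196:]=0
n,l2,s2,c2=cv2.connectedComponentsWithStats(cup); k=l2[151,285]; xx,yy,ww,hh,_=s2[k]; print('cup',s2[k],ray(C,(xx+ww/2-.5,yy+hh/2-.5),.056),arm.read_time())
E
```

```text
0.157 [ 0.4741 -0.23    0.1571] [-1.   0.9 -0.3]
0.156 [ 0.474 -0.23   0.156] [-0.9  0.2 -0.5]
0.155 [ 0.474 -0.23   0.155] [-1.5  1.  -0.8]
0.154 [ 0.474  -0.23    0.1539] [-1.1  0.6  0.4]
0.153 [ 0.474  -0.23    0.1529] [-0.2  0.8  0. ]
0.152 [ 0.4741 -0.23    0.1524] [-1.4  1.7  4.6]
0.151 [ 0.4742 -0.23    0.1524] [-3.6  1.9 12.7]
top [ 290  132   42   49 1618] [ 0.47423851 -0.23008177  0.135     ]
cup [ 272  110   81   83 5068] [ 0.4742071  -0.23080538  0.056     ] 25.175
```

View pics/e.png

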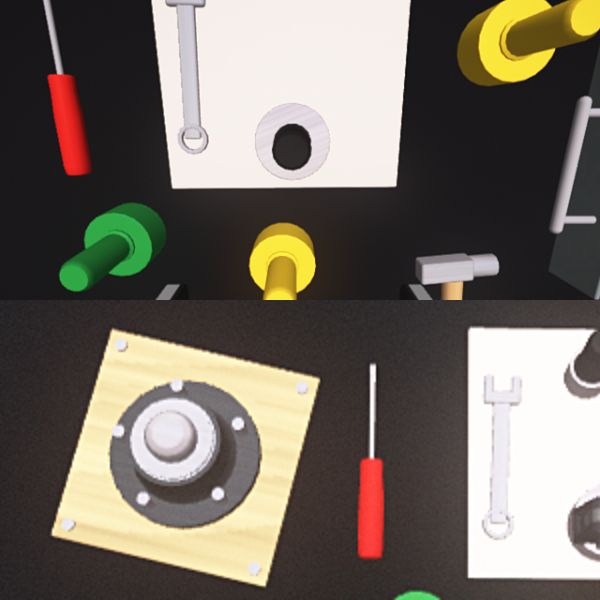

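The last view shows the driver upright on the white board, with its cup and handle top on the same axis at about (0.474,-0.230). The cap is seated, the bystanders haven't moved and the gripper is clear.

```bash
python3 -c "
from h import *
print(arm.read_ft_force(),arm.read_time()); ticket.finish_job()"
```

```text
[-1.24217287  0.84234896 -0.32214658] 25.175
the job is handed in; nothing more can be done
```

I pressed the cap home with the wide driver, stood the driver back on the white board and handed the job in at about 25 s of the 48 s allowed. No verdict was reported.

- **Pressing:** the force rose to about 9.6 N, dropped to zero at the click, then met a hard stop. I pressed on to about 27 N there to level the cap.
- **Cap:** the before/after scene views show the dome about 4 px lower, against 3.9 px predicted for fully home. It looks level, with the dome concentric in the rim. I judged the level by eye and did not measure the angle.
- **Driver:** it stands upright. The handle top and cup centre agree to within 1 mm at (0.474, -0.230), which is inside the white board. The gripper was clear when I handed in.
- **Bystanders:** the narrow driver, spanner and screwdriver look unmoved in the last pictures, though I did not measure them.
- **A check that disagreed:** the rim's apparent size in the wrist view did not shrink after pressing as it should have for a lowered cap. I put this down to the colour mask catching the hub's bright lip, and relied on the force trace and scene comparison instead.

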